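Load the centrifuge rotor in balance and cover it

ROBOT

A 6-joint arm with a two-finger parallel gripper is mounted at the origin on the work surface; the furniture and walls round the work are solid. World frame = base frame: x ahead of the robot, y to its left, z up, the work surface at z = 0. Lengths are in m, angles in rad, forces in N, time in s.
With the tool pointing down it reaches from about 0.35 to 0.775 m from the base axis. Payload 5.5 kg.
Tool frame: the origin (TCP) lies where the fingers leave the gripper's body, on its centre line; the fingertips stand env.tip_reach ahead of it and the grasp point (between the pads) lies 54 mm ahead of it (env.tip_reach is the distance from the TCP to the fingertips, in m); z points along the fingers, y is the line along which they close (so a half turn about z gives the same grasp; the last joint's range is limited). The gripper opens to 85 mm and grips with 20 to 120 N. Pads are 22 mm wide; open, the fingers measure 114 mm over their backs; the gripper's body (76 mm by 85 mm) begins 54 mm behind the grasp point. The pads swing forward as they close: fully open they stand 13 mm farther back than shut.
Start: joints at [-1.308, 0.313, 0.046, 1.304, 0, 1.431], TCP at [0.225, -0.529, 0.304] pointing down, gripper open.
Joint ranges: [-2.76, 2.76], [-0.86, 1.69], [-1.03, 1.26], [-2.2, 2.34], [-1.47, 1.5], [-3.14, 3.14]. Speed limits (rad/s): [2.57, 2.57, 3.14, 3.14, 3.14, 3.14].

INTERFACE

Orientations are given as a unit quaternion [w, x, y, z].
In Python, from workcell import status, optics, hand_in, env gives the robot as it stands.
- The arm moves only by the shell command python3 -m handwheel 'ROWS' [FORCE]. ROWS is a JSON object whose one key "deltas" holds a list of rows, each a list of 5 numbers: the opening, from -1 (shut) to 1 (fully open), then the shift along the tool's x, y, z in units of 40 mm (1.0 is 40 mm), then the turn about the tool's z in units of 10 degrees (1.0 is 10 degrees). In form: {"deltas": [[jaw, x, y, z, roll], ...]}. A call has 1 to 20 rows; each row shifts and turns the commanded pose from where the row before left it, along the tool's axes as they then stand; what a row does not reach is not made up. A row lasts 1/8 s, in which the tool goes at most 62.5 mm and 10.7 degrees, less where a joint would pass 70% of its speed; a pose out of reach is approached as far as the arm can. A call is refused whole if a number of a shift passes 1 or a number of a turn 1, either way. A call with a gripper value outside its range is refused whole. The fingers move at their own pace and stop on an object; FORCE is the grip in N (left out, the last holds). Time passes only in rows, so rows that do not move let the fingers close. It gives the time, the measured TCP pose, the force, the opening and the grip force at its end, in the units of the state.
- status.get_state(): the state, without advancing time (a new reading comes with each control period).
- optics.read_camera(name): name is "side" or "top" or "wrist"; returns a dict with "frame" (480x640x3 uint8, red, green, blue), "depth" (480x640 float32, m along the optical axis (not along the pixel's ray), 0 where there is no reading), "vfov" (degrees; the focal length in pixels is half the picture's height over the tangent of half this angle, whatever the lens; pixels are square), "cx", "cy" (the principal point, pixels), "origin" and "attitude" of the camera in the world. Camera axes: x right, y down, z forward; pixel columns grow to the right and rows downward; lengths in m; the calibration is good to about 2 mm. A picture is of the moment at which its call begins.
- hand_in(): hands the job in; it is judged then, once.
The state is a dict: "clock": time; "joint_pos": joint angles; "qvel": joint speeds; "tau": joint torques, N m; "tcp_pos": TCP position; "orientation": TCP orientation; "wrist_force": force on the tool from outside, world axes, zero at the start; "ft_torque": the same for the moment, N m; "finger_gap": finger opening in m; "grip_force": force on a finger pad.
Only numpy, scipy, OpenCV 4.12 (cv2) and the standard library are available. Lean on these libraries where they do the work, as an engineer would, in place of code of your own. Each camera call takes 0.05 s, during which the arm holds its last target. There are 200 camera calls.

TASK

Load the centrifuge rotor for a balanced run: stand the two blue-capped and the two orange-capped tubes fully down in its four bores, each tube directly across the spindle from its twin of the same cap colour, and then set the silver lid flat on the rotor, over the spindle. Leave the white-capped tube in the rack, keep the tubes upright, lower things into place rather than dropping them, and do not disturb the beaker and the amber bottle.

Things in the scene. Friction and masses are not known exactly. Their poses are not given: they have to be found in the camera images.
- blue_1: One of two alike: blue-capped centrifuge tube, 74 mm tall, upright in the rack at the start. Off-white body 26 mm in diameter, tapering over the lowest 10 mm to a flat foot 16 mm wide; ribbed blue cap, 31 mm in diameter, 54 to 74 mm above the origin; grip it there. Origin: centre of the underside; z up along the tube. 55 g.
- blue_2: Twin of blue_1: blue-capped centrifuge tube, 74 mm tall, upright in the rack at the start. Off-white body 26 mm in diameter, tapering over the lowest 10 mm to a flat foot 16 mm wide; ribbed blue cap, 31 mm in diameter, 54 to 74 mm above the origin; grip it there. Origin: centre of the underside; z up along the tube. 55 g.
- orange_1: One of two alike: orange-capped centrifuge tube, 74 mm tall, upright in the rack at the start. Off-white body 26 mm in diameter, tapering over the lowest 10 mm to a flat foot 16 mm wide; ribbed orange cap, 31 mm in diameter, 54 to 74 mm above the origin; grip it there. Origin: centre of the underside; z up along the tube. 40 g.
- orange_2: Twin of orange_1: orange-capped centrifuge tube, 74 mm tall, upright in the rack at the start. Off-white body 26 mm in diameter, tapering over the lowest 10 mm to a flat foot 16 mm wide; ribbed orange cap, 31 mm in diameter, 54 to 74 mm above the origin; grip it there. Origin: centre of the underside; z up along the tube. 40 g.
- white_spare: The only one, stays in the rack: white-capped centrifuge tube, 74 mm tall, upright in the rack at the start. Off-white body 26 mm in diameter, tapering over the lowest 10 mm to a flat foot 16 mm wide; ribbed white cap, 31 mm in diameter, 54 to 74 mm above the origin; grip it there. Origin: centre of the underside; z up along the tube.
- rotor: Fixed black rotor, 148 mm wide, on a grey stand. Origin: centre of its underside on the worktop, z up. Flat top face at z 86 mm. Four vertical bores, 30 mm wide, floors at z 38 mm, centres 46 mm from the axis along its own +x, +y, -x, -y; +x is across the axis from -x. Seated, a tube's foot is on the bore floor. A tapered 14 mm steel spindle on the axis reaches z 114 mm.
- lid: Silver rotor lid, 146 mm wide, lying skirt down on the worktop. Plate's top 36 mm above the origin; on it a black knob 30 mm wide, 36 to 64 mm above the origin, to lift it by. Under the plate a boss with a 20 mm hole (its mouth 12 mm above the origin) goes over the spindle. Origin: centre of the skirt's lower edge, which ends up on the rotor's top face; z up. 0.14 to 0.24 kg.
- rack: Fixed teal tube rack, 184 x 112 mm. Origin: centre of its underside; z up, x along its length. Six 30 mm holes at x = -58, 0, +58 and y = -29, +29 mm, one empty; hole plate's top at z 46 mm, end panels' tops at z 50 mm. The tubes' feet stand at z 6 mm, so their caps span z 60 to 80 mm.
- beaker: Bystander: clear empty beaker, 51 mm wide, 66 mm tall, behind the work. Origin: centre of its underside.
- amber_bottle: Bystander: amber reagent bottle with black cap, 46 mm wide, 91 mm tall, behind the work. Origin: centre of its underside.
Not all that is in view belongs to the job. What is shaped like the blue_1 but turquoise is not meant.

How it is judged:
At the end, for the whole second after the job is handed in: All four coloured tubes down on the bore floors (within 4 mm), upright, twins opposite (over 80 mm apart); lid flat on the rotor (within 4 mm), centred within 6 mm; white-capped tube still standing in the rack; all released and at rest (z of blue_1 in the frame of rotor between 0.034 and 0.042 m and horizontal distance between each of blue_1, blue_2, orange_1, orange_2 and rotor below 0.054 m and angle between each of blue_1, blue_2, orange_1, orange_2's own z axis and vertical below 0.15 rad and linear speed of each of blue_1, blue_2, orange_1, orange_2, lid below 0.02 m/s and z of blue_2 in the frame of rotor between 0.034 and 0.042 m and z of orange_1 in the frame of rotor between 0.034 and 0.042 m and z of orange_2 in the frame of rotor between 0.034 and 0.042 m and horizontal distance between blue_1 and blue_2 above 0.08 m and horizontal distance between orange_1 and orange_2 above 0.08 m and horizontal distance between lid and rotor below 0.006 m and z of lid in the frame of rotor between 0.082 and 0.09 m and angle between lid's own z axis and vertical below 0.05 rad and horizontal distance between white_spare and rack below 0.08 m and height (world z) of white_spare below 0.012 m and angle between white_spare's own z axis and vertical below 0.2 rad); the robot touches nothing.
It fails at once if the white-capped tube taken out of its place in the rack (distance of white_spare from where it was at the start of the episode above 0.02 m).
It fails at once if the beaker or the amber bottle shifted by more than 3 cm (distance of any of beaker, amber_bottle from where it was at the start of the episode above 0.03 m).
It fails at once if a tube tipped over more than 45 degrees (angle between any of blue_1, blue_2, orange_1, orange_2's own z axis and vertical above 0.79 rad).
It fails at once if a tube or the lid dropped from more than about 2 cm ((linear speed of blue_1 above 0.65 m/s and contact force between the fingers and blue_1 below 0.05 N) or (linear speed of blue_2 above 0.65 m/s and contact force between the fingers and blue_2 below 0.05 N) or (linear speed of orange_1 above 0.65 m/s and contact force between the fingers and orange_1 below 0.05 N) or (linear speed of orange_2 above 0.65 m/s and contact force between the fingers and orange_2 below 0.05 N) or (linear speed of lid above 0.65 m/s and contact force between the fingers and lid below 0.05 N)).
It also fails if it takes over 109 s, if anything falls off the work surface, if the arm or the gripper's body presses on something with over 40 N, if the wrist force passes 120 N, or if a joint passes its speed limit or range.

## Working session

There is one attempt and no reset: what is moved stays moved. The work goes in short steps, Python scripts to look and compute and a shell command to move; the robot and the scene stay as the last step left them, time stands still between calls to the robot, and variables do not carry over. Pictures are saved under pics/ and viewed, at most 14 in all, crops included, and the job is handed in when it is done.

```bash
ls; mkdir -p pics; cat > h.py <<'E'
import numpy as np,cv2
from workcell import status,optics,hand_in,env
from scipy.spatial.transform import Rotation as R
def cam(n,save=None):
    c=optics.read_camera(n)
    if save: cv2.imwrite('pics/'+save,c['frame'][:,:,::-1])
    return c
def rot(q): return R.from_quat([q[1],q[2],q[3],q[0]]).as_matrix()
def ray(c,u,v):
    f=240/np.tan(np.radians(c['vfov'])/2)
    d=np.array([(u-c['cx'])/f,(v-c['cy'])/f,1.])
    A=np.array(c['attitude']); A=rot(A) if A.size==4 else A
    return np.array(c['origin']),A@d
def onz(c,u,v,z):
    o,d=ray(c,u,v); return o+d*(z-o[2])/d[2]
def cloud(c):
    f=240/np.tan(np.radians(c['vfov'])/2)
    v,u=np.mgrid[:480,:640]; D=c['depth']
    A=np.array(c['attitude']); A=rot(A) if A.size==4 else A
    P=np.stack([(u-c['cx'])/f*D,(v-c['cy'])/f*D,D],-1)@A.T+np.array(c['origin'])
    P[D==0]=np.nan
    return P
E
python3 - <<'E'
from h import *
print(status.get_state(),env.tip_reach)
for n in('top','side'):
    c=cam(n,n+'0.png'); print(n,c['vfov'],c['cx'],c['cy'],c['origin'],c['attitude'])
E
```

```text
pics
{'clock': 0.0, 'joint_pos': array([-1.30757565e+00,  3.13996063e-01,  4.49654615e-02,  1.30358570e+00,
        4.40346839e-05,  1.43120854e+00]), 'qvel': array([ 9.96066673e-05,  9.60760779e-04, -1.61739586e-03,  4.18444370e-04,
        9.82859207e-04, -1.60421418e-03]), 'tau': array([ 1.92455809e-03, -4.80619597e+01,  2.98537105e+01,  1.93099579e-02,
       -2.61131754e-05,  1.08439525e-05]), 'tcp_pos': array([ 0.22530934, -0.52860647,  0.30300568]), 'orientation': array([-9.09608918e-04,  9.79786232e-01,  2.00045271e-01, -3.42410536e-05]), 'wrist_force': array([-0.14272419,  0.11344331, -0.63269328]), 'ft_torque': array([0.04087042, 0.00317838, 0.00380067]), 'grip_force': 0.0, 'finger_gap': 0.08557940925582212} 0.0726
top 53.99020139678443 317.8437930180925 228.90833239432905 [0.49354827 0.04307802 1.11820868] [ 0.0268286  -0.69750523  0.71562519 -0.02544156]
side 55.10294768043954 313.5423305475458 243.80753404707173 [-0.35384762 -0.08415847  0.61024559] [-0.36972542  0.66237186 -0.56512304  0.32434947]
```

View pics/top0.png

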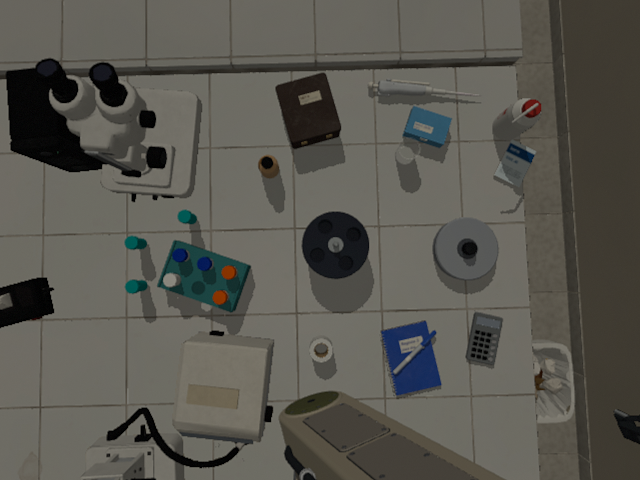

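View pics/side0.png

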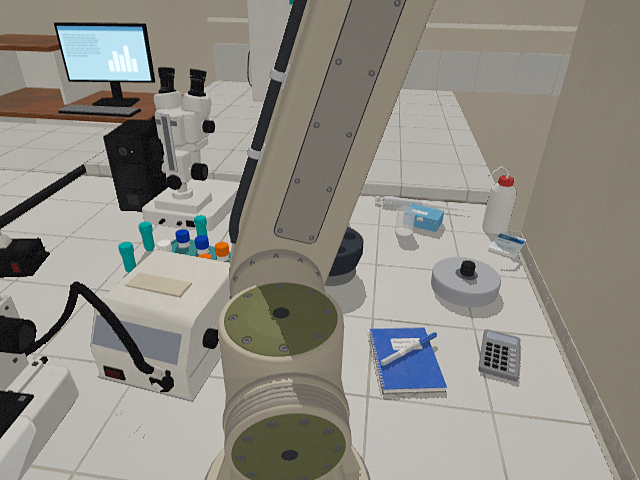

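Top view: image up is +x and left is +y. Candidates:
- **Blue caps:** in the rack at about (180,256) and (204,264).
- **Orange caps:** at about (229,272) and (220,297).
- **White cap:** at about (171,280). The rack's empty hole is at about (198,288).
- **Turquoise look-alikes:** outside the rack at about (186,216), (134,242) and (134,287). These are not meant.
- **Rotor and lid:** rotor at about (336,245), lid knob at about (468,249).

Next I measure these and enlarge a crop to confirm.

```bash
python3 - <<'E'
from h import *
c=cam('top'); im=c['frame']; P=cloud(c)
hsv=cv2.cvtColor(im,cv2.COLOR_RGB2HSV)
def blobs(name,lo,hi,box,z,amin=40):
    m=cv2.inRange(hsv,np.array(lo),np.array(hi)); k=np.zeros_like(m); x0,y0,x1,y1=box; k[y0:y1,x0:x1]=m[y0:y1,x0:x1]
    n,l,s,ce=cv2.connectedComponentsWithStats(k)
    for i in range(1,n):
        if s[i,4]>=amin:
            zz=P[...,2][l==i]
            print(name,ce[i].round(1),s[i,4],s[i,:4],'zmed',np.nanpercentile(zz,[10,50,90]).round(3),onz(c,*ce[i],z).round(4))
box=(150,200,260,320)
blobs('blue',(110,120,40),(130,255,255),box,.08)
blobs('orange',(3,140,100),(18,255,255),box,.08)
blobs('turq',(80,150,50),(95,255,255),(110,200,260,320),.08)
blobs('white',(0,0,130),(180,60,255),(158,268,186,292),.08)
blobs('knob',(0,0,0),(180,255,50),(450,230,490,270),.064)
# rack plate centre & direction not needed; rotor: dark spots / disc by depth
Z=P[...,2]
m=((Z>.078)&(Z<.095)).astype(np.uint8); k=np.zeros_like(m); k[205:285,295:375]=m[205:285,295:375]
cn=max(cv2.findContours(k,0,1)[0],key=cv2.contourArea); (u,v),r=cv2.minEnclosingCircle(cn); M=cv2.moments(cn)
print('rotor disc',u,v,r,onz(c,M['m10']/M['m00'],M['m01']/M['m00'],.086))
h=((Z<.075)&(Z>0.0)).astype(np.uint8)*k.max()
hh=np.zeros_like(k);cv2.circle(hh,(int(u),int(v)),int(r)-3,1,-1); hh&=h
n,l,s,ce=cv2.connectedComponentsWithStats(hh)
for i in range(1,n):
    if s[i,4]>20: print('bore',ce[i],s[i,4],onz(c,*ce[i],.086).round(4))
s_=((Z>.1)).astype(np.uint8); k=np.zeros_like(m);k[225:265,316:356]=s_[225:265,316:356]; 
M=cv2.moments(k,True); 
if M['m00']: print('spindle',M['m10']/M['m00'],M['m01']/M['m00'],M['m00'],onz(c,M['m10']/M['m00'],M['m01']/M['m00'],.112))
m=((Z>.028)&(Z<.045)).astype(np.uint8);k=np.zeros_like(m);k[205:295,420:510]=m[205:295,420:510]
cn=max(cv2.findContours(k,0,1)[0],key=cv2.contourArea);M=cv2.moments(cn);print('lid',cv2.minEnclosingCircle(cn),onz(c,M['m10']/M['m00'],M['m01']/M['m00'],.034))
for nm,b in dict(whitebox=(178,335,270,440),scope=(40,60,200,195),turq=(125,205,200,295),beaker=(390,135,420,165),bottle=(255,150,285,180),cup=(308,335,335,365)).items():
    x0,y0,x1,y1=b; print(nm,'zmax',np.nanpercentile(Z[y0:y1,x0:x1],99).round(3),onz(c,x0,y0,.1).round(2),onz(c,x1,y1,.1).round(2))
a=cv2.resize(im[195:320,110:380],None,fx=2.9,fy=2.9,interpolation=3)
cv2.imwrite('pics/crop1.png',a[:,:,::-1])
E
```

```text
blue [179.7 254.9] 159 [172 249  16  13] zmed [0.072 0.08  0.082] [0.5209 0.3498 0.08  ]
blue [204.3 263.5] 145 [198 258  14  13] zmed [0.074 0.08  0.082] [0.5005 0.2956 0.08  ]
orange [228.  271.9] 140 [222 266  13  13] zmed [0.077 0.08  0.083] [0.4809 0.2437 0.08  ]
orange [219.1 297. ] 146 [213 291  13  13] zmed [0.076 0.08  0.082] [0.4268 0.2639 0.08  ]
turq [184.6 215.9] 139 [178 210  18  13] zmed [0.07  0.074 0.076] [0.6069 0.3387 0.08  ]
turq [132.  241.9] 147 [125 236  20  13] zmed [0.069 0.073 0.076] [0.5522 0.4551 0.08  ]
turq [202.6 273.7] 1640 [160 241  88  70] zmed [0.044 0.046 0.049] [0.4785 0.2997 0.08  ]
turq [133.4 285.6] 171 [125 280  22  13] zmed [0.052 0.073 0.076] [0.4563 0.4515 0.08  ]
white [169.4 279.6] 117 [164 274  12  12] zmed [0.078 0.08  0.082] [0.4673 0.3726 0.08  ]
knob [467.1 248.6] 313 [458 239  20  20] zmed [0.036 0.044 0.065] [ 0.519  -0.2882  0.064 ]
rotor disc 334.80767822265625 244.1923065185547 33.71949768066406 [0.53558138 0.00769097 0.086     ]
bore [324.32374101 226.10791367] 139 [0.5758 0.0297 0.086 ]
bore [352.91911765 233.93382353] 136 [ 0.557  -0.0325  0.086 ]
bore [316.54421769 254.51020408] 147 [0.5139 0.0484 0.086 ]
bore [345.         262.27083333] 144 [ 0.4954 -0.0133  0.086 ]
spindle 335.0882352941176 243.7941176470588 34.0 [0.53527358 0.00808561 0.112     ]
lid ((465.81402587890625, 248.118896484375), 32.087345123291016) [ 0.52098827 -0.29507361  0.034     ]
whitebox zmax 0.151 [0.35 0.35 0.1 ] [0.13 0.16 0.1 ]
scope zmax 0.387 [0.96 0.65 0.1 ] [0.65 0.3  0.1 ]
turq zmax 0.082 [0.63 0.46 0.1 ] [0.43 0.3  0.1 ]
beaker zmax 0.068 [ 0.77 -0.12  0.1 ] [ 0.7  -0.18  0.1 ]
bottle zmax 0.094 [0.75 0.18 0.1 ] [0.68 0.11 0.1 ]
cup zmax 0.053 [0.34 0.07 0.1 ] [0.28 0.02 0.1 ]
```

View pics/crop1.png

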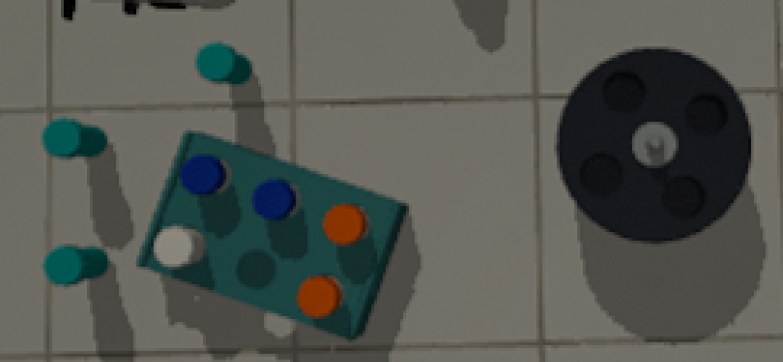

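The crop shows two navy caps at (203,175) and (275,200), orange caps at (345,225) and (320,297), and the white one at (177,246). All are inside the rack, and the three turquoise tubes stand outside it. So the navy pair in the rack are blue_1 and blue_2. Next I write the planning helper and move over the rotor.

```bash
cat >> h.py <<'E'
def plan(x,y,z,psi=None):
    s=status.get_state(); Q=rot(s['orientation']); p=s['tcp_pos']
    cur=np.degrees(np.arctan2(Q[1,0],Q[0,0]))
    if psi is None: psi=cur
    d=(cur-psi+180)%360-180   # roll about tool z (down)
    if abs(d)>3: print('roll first, units of 10deg:',round(d/10,2))
    a=np.radians(psi); X=np.array([np.cos(a),np.sin(a)]); Y=np.array([np.sin(a),-np.cos(a)])
    v=np.array([x,y])-p[:2]
    print('pos',p.round(4),'psi',cur.round(1),'units x %.2f y %.2f z %.2f'%(v@X/.04,v@Y/.04,(p[2]-z)/.04),'clock',s['clock'],'gap',round(s['finger_gap'],4),'tilt',Q[2].round(3))
E
python3 - <<'E'
from h import *
c=cam('top'); im=c['frame']; P=cloud(c); hsv=cv2.cvtColor(im,cv2.COLOR_RGB2HSV)
Z=P[...,2]
for n,(u,v) in dict(b1=(180,255),b2=(204,263),o1=(228,272),o2=(219,297),w=(170,280),knob=(469,249)).items():
    k=np.zeros(Z.shape,np.uint8); k[v-12:v+13,u-12:u+13]=1
    t=.056 if n=='knob' else .075
    k&=(Z>t); ys,xs=np.nonzero(k); print(n,len(xs),onz(c,xs.mean(),ys.mean(),t+.004).round(4), ((xs.max()+xs.min())/2,(ys.max()+ys.min())/2))
plan(.5355,.008,.30,118)
E
```

```text
b1 147 [0.5219 0.3526 0.079 ] (np.float64(178.5), np.float64(254.5))
b2 148 [0.5016 0.2986 0.079 ] (np.float64(203.5), np.float64(263.5))
o1 153 [0.4815 0.2444 0.079 ] (np.float64(228.0), np.float64(271.5))
o2 151 [0.4272 0.2646 0.079 ] (np.float64(219.0), np.float64(296.5))
w 151 [0.4679 0.3729 0.079 ] (np.float64(169.5), np.float64(279.5))
knob 133 [ 0.5215 -0.2954  0.06  ] (np.float64(469.5), np.float64(247.5))
roll first, units of 10deg: -9.49
pos [ 0.2253 -0.5288  0.3033] psi 23.1 units x 8.21 y 13.15 z 0.08 clock 0.2 gap 0.0853 tilt [ 0.    -0.001 -1.   ]
```

```bash
python3 -m handwheel '{"deltas": [[1,0,0,0,-0.95],[1,0,0,0,-0.95],[1,0,0,0,-0.95],[1,0,0,0,-0.95],[1,0,0,0,-0.95],[1,0,0,0,-0.95],[1,0,0,0,-0.95],[1,0,0,0,-0.95],[1,0,0,0,-0.95],[1,0,0,0,-0.95]]}' 40
python3 -m handwheel '{"deltas": [[0.2,0.59,0.94,0,0],[0.2,0.59,0.94,0,0],[0.2,0.59,0.94,0,0],[0.2,0.59,0.94,0,0],[0.2,0.59,0.94,0,0],[0.2,0.59,0.94,0,0],[0.2,0.59,0.94,0,0],[0.2,0.59,0.94,0,0],[0.2,0.59,0.94,0,0],[0.2,0.59,0.94,0,0],[0.2,0.59,0.94,0,0],[0.2,0.59,0.94,0,0],[0.2,0.59,0.94,0,0],[0.2,0.59,0.94,0,0],[0.2,0,0,0,0],[0.2,0,0,0,0]]}'
python3 - <<'E'
from h import *
c=cam('wrist','w1.png'); print(c['origin'],c['vfov'])
P=cloud(c); Z=P[...,2]
plan(.5219,.3526,.26)
k=(Z>.1).astype(np.uint8)
D=np.hypot(P[...,0]-.5355,P[...,1]-.008)
face=(D<.08)&(Z>.08)&(Z<.092); print('face n',face.sum(), np.nanmedian(Z[face]))
hole=((D<.066)&(D>.026)&(Z<.078)).astype(np.uint8)
n,l,s,ce=cv2.connectedComponentsWithStats(hole)
for i in range(1,n):
    if s[i,4]>300: print('bore',ce[i].round(1),s[i,4],onz(c,*ce[i],.086).round(4))
sp=(D<.03)&(Z>.105); ys,xs=np.nonzero(sp); print('spindle',len(xs),onz(c,xs.mean(),ys.mean(),.112).round(4))
E
```

```text
clock: 1.45
tcp_pos: [0.2254, -0.5289, 0.3037]
orientation: [-0.0, 0.512, 0.859, 0.0]
wrist_force: [0.5, 0.2, -0.4]
finger_gap: 0.0851
grip_force: 0.0
clock: 3.45
tcp_pos: [0.534, 0.0102, 0.3035]
orientation: [-0.0, 0.514, 0.858, -0.0]
wrist_force: [-0.6, -0.9, -0.4]
finger_gap: 0.0511
grip_force: 0.0
[0.50010435 0.07542752 0.37350733] 69.58249705816974
pos [0.5339 0.0097 0.3037] psi 118.1 units x 7.71 y 3.77 z 1.09 clock 3.5 gap 0.051 tilt [ 0.    -0.001 -1.   ]
face n 18593 0.0857184794965703
bore [317.6 173.1] 993 [0.5117 0.049  0.086 ]
bore [265.1 226.5] 817 [ 0.4933 -0.0122  0.086 ]
bore [370.2 226.5] 818 [0.5729 0.0305 0.086 ]
bore [317.9 275.4] 697 [ 0.5545 -0.0307  0.086 ]
spindle 22602 [ 0.6185 -0.1544  0.112 ]
```

View pics/w1.png

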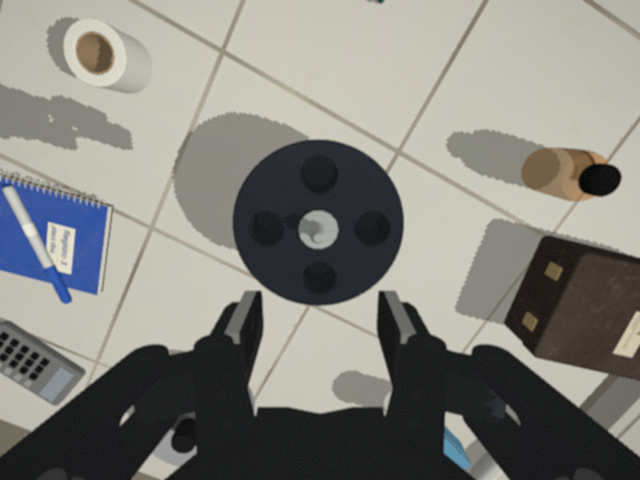

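The wrist view shows four bores around the spindle, at (320,173), (267,227), (372,227) and (319,276), with the fingers clear. It agrees with the top view to about 2 mm. Now on to the blue_1 cap.

```bash
python3 -m handwheel '{"deltas": [[0.2,0.96,0.47,0,0],[0.2,0.96,0.47,0,0],[0.2,0.96,0.47,0,0],[0.2,0.96,0.47,0,0],[0.2,0.96,0.47,0,0],[0.2,0.96,0.47,0,0],[0.2,0.96,0.47,0,0],[0.2,0.96,0.47,0,0],[0.2,0,0,0,0],[0.2,0,0,0,0]]}'
cat >> h.py <<'E'
def caps():
    c=cam('wrist'); Z=cloud(c)[...,2]; hsv=cv2.cvtColor(c['frame'],cv2.COLOR_RGB2HSV)
    for n,lo,hi in(('blue',(110,120,40),(130,255,255)),('orange',(3,140,100),(18,255,255))):
        m=cv2.inRange(hsv,np.array(lo),np.array(hi))&((Z>.074)&(Z<.086)).astype(np.uint8)*255
        k,l,s,ce=cv2.connectedComponentsWithStats(m)
        for i in range(1,k):
            if s[i,4]>300: print(n,ce[i].round(),s[i,4],onz(c,*ce[i],.079).round(4))
E
python3 - <<'E'
from h import *
caps(); plan(.5219,.3526,.131)
E
```

```text
clock: 4.75
tcp_pos: [0.5226, 0.3508, 0.3037]
orientation: [0.0, 0.515, 0.857, -0.0]
wrist_force: [-0.9, -0.5, 0.2]
finger_gap: 0.0513
grip_force: 0.0
blue [318. 219.] 869 [0.5199 0.3545 0.079 ]
blue [271. 259.] 815 [0.4998 0.3008 0.079 ]
orange [181. 254.] 868 [0.4259 0.2667 0.079 ]
orange [225. 295.] 592 [0.477  0.2485 0.079 ]
pos [0.5227 0.3505 0.3039] psi 118.0 units x 0.06 y 0.01 z 4.32 clock 4.8 gap 0.0512 tilt [-0.001 -0.001 -1.   ]
```

```bash
python3 -m handwheel '{"deltas": [[0.2,0.08,0,0.8,0],[0.2,0,0,0.9,0],[0.2,0,0,0.9,0],[0.2,0,0,0.9,0],[0.2,0,0,0.5,0],[0.2,0,0,0.3,0],[0.2,0,0,0,0],[-1,0,0,0,0],[-1,0,0,0,0],[-1,0,0,0,0],[-1,0,0,0,0]]}' 40
python3 - <<'E'
from h import *
plan(.5130,.0486,.29)
E
```

```text
clock: 6.18
tcp_pos: [0.5216, 0.3552, 0.1332]
orientation: [0.001, 0.514, 0.858, 0.001]
wrist_force: [0.7, -1.2, 6.6]
finger_gap: 0.0287
grip_force: 39.4
pos [0.5216 0.3552 0.1332] psi 118.1 units x -6.66 y -3.80 z -3.92 clock 6.175 gap 0.0287 tilt [-0.     0.002 -1.   ]
```

```bash
python3 -m handwheel '{"deltas": [[-1,0,0,-0.3,0],[-1,0,0,-0.8,0],[-1,0,0,-0.9,0],[-1,0,0,-0.9,0],[-1,0,0,-0.9,0],[-1,0,0,0,0]]}'
python3 -m handwheel '{"deltas": [[-1,-0.66,-0.38,0,0],[-1,-0.86,-0.49,0,0],[-1,-0.86,-0.49,0,0],[-1,-0.86,-0.49,0,0],[-1,-0.86,-0.49,0,0],[-1,-0.86,-0.49,0,0],[-1,-0.86,-0.49,0,0],[-1,-0.86,-0.49,0,0],[-1,0,0,0,0],[-1,0,0,0,0]]}'
python3 - <<'E'
from h import *
cam('wrist','w2.png'); plan(.5130,.0486,.166,118)
E
```

```text
clock: 6.92
tcp_pos: [0.5221, 0.3557, 0.288]
orientation: [0.002, 0.514, 0.858, 0.003]
wrist_force: [0.7, 0.2, -1.4]
finger_gap: 0.0286
grip_force: 39.6
clock: 8.18
tcp_pos: [0.5119, 0.0476, 0.2833]
orientation: [-0.001, 0.515, 0.857, -0.0]
wrist_force: [0.5, 0.4, -2.1]
finger_gap: 0.0285
grip_force: 39.6
pos [0.512  0.048  0.2835] psi 118.1 units x 0.00 y 0.03 z 2.94 clock 8.225 gap 0.0284 tilt [ 0.001 -0.001 -1.   ]
```

View pics/w2.png

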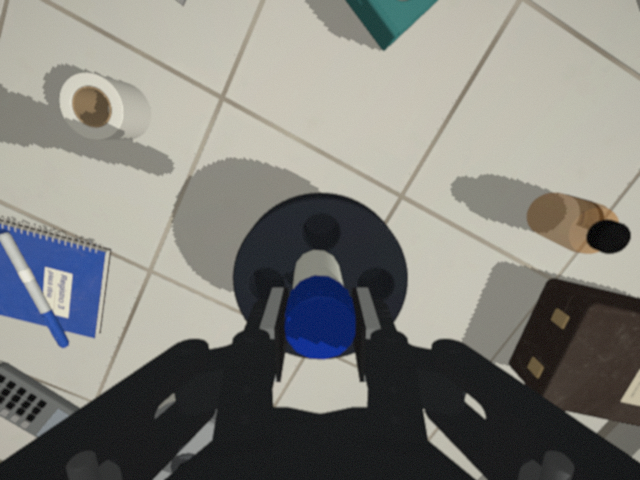

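Blue cap is gripped upright at (320,318), and bore B at (322,232) is partly visible. I measure the cap against the tool to correct any offset along tool x.

```bash
cat >> h.py <<'E'
def held(ztop):
    c=cam('wrist'); P=cloud(c); Z=P[...,2]; hsv=cv2.cvtColor(c['frame'],cv2.COLOR_RGB2HSV)
    m=(cv2.inRange(hsv,np.array((110,120,20)),np.array((130,255,255)))|cv2.inRange(hsv,np.array((3,140,60)),np.array((18,255,255))))>0
    m&=(abs(Z-ztop)<.012); print('z pct',np.nanpercentile(Z[m],[5,50,90,98]).round(4))
    zt=np.nanpercentile(Z[m],90); t=(m&(Z>zt-.005)).astype(np.uint8); ys,xs=np.nonzero(t)
    (u,v),r=cv2.minEnclosingCircle(np.column_stack([xs,ys]).astype(np.float32))
    q=onz(c,xs.mean(),ys.mean(),zt); s=status.get_state()
    print('cap centre',q.round(4),'n',len(xs),'enc',onz(c,u,v,zt).round(4),'minus tcp',(q-s['tcp_pos']).round(4))
E
python3 - <<'E'
from h import *
held(.23)
E
```

```text
z pct [0.2216 0.2298 0.2306 0.2311]
cap centre [0.5119 0.0497 0.2306] n 3954 enc [0.5117 0.0501 0.2306] minus tcp [-0.0001  0.0014 -0.0529]
```

```bash
python3 -m handwheel '{"deltas": [[-1,-0.02,0,0.6,0],[-1,0,0,0.7,0],[-1,0,0,0.4,0],[-1,0,0,0.3,0],[-1,0,0,0.3,0],[-1,0,0,0.3,0],[-1,0,0,0.2,0],[-1,0,0,0.15,0],[-1,0,0,0,0]]}'
python3 - <<'E'
from h import *
held(.112); plan(.513,.0486,.165,118)
E
```

```text
clock: 9.4
tcp_pos: [0.5126, 0.0467, 0.1658]
orientation: [-0.0, 0.515, 0.857, 0.0]
wrist_force: [0.2, 1.4, -0.7]
finger_gap: 0.0286
grip_force: 39.8
z pct [0.1036 0.1121 0.113  0.1134]
cap centre [0.5126 0.0484 0.113 ] n 3924 enc [0.5125 0.0484 0.113 ] minus tcp [-0.0001  0.0017 -0.053 ]
pos [0.5126 0.0467 0.1659] psi 118.1 units x 0.04 y 0.03 z 0.02 clock 9.45 gap 0.0286 tilt [ 0.  0. -1.]
```

```bash
python3 -m handwheel '{"deltas": [[-1,0,0,0.02,0],[0.1,0,0,0,0],[0.1,0,0,0,0],[0.1,0,0,0,0],[0.1,0,0,-0.3,0],[0.1,0,0,-0.9,0],[0.1,0,0,-0.9,0],[0.1,0,0,-0.9,0],[0.1,0,0,0,0]]}'
python3 - <<'E'
from h import *
held(.112); plan(.5007,.2997,.131,118)
E
```

```text
clock: 10.58
tcp_pos: [0.5143, 0.0466, 0.2891]
orientation: [0.003, 0.514, 0.858, 0.002]
wrist_force: [0.1, 0.6, -0.6]
finger_gap: 0.047
grip_force: 0.0
z pct [0.1058 0.1116 0.1125 0.113 ]
cap centre [0.5108 0.0469 0.1125] n 1223 enc [0.5105 0.0473 0.1125] minus tcp [-0.0027  0.0002 -0.1747]
pos [0.5135 0.0467 0.2871] psi 118.1 units x 5.74 y 2.69 z 3.90 clock 10.625 gap 0.0471 tilt [-0.002  0.003 -1.   ]
```

```bash
python3 -m handwheel '{"deltas": [[0.2,0.82,0.38,0,0],[0.2,0.82,0.38,0,0],[0.2,0.82,0.38,0,0],[0.2,0.82,0.38,0,0],[0.2,0.82,0.38,0,0],[0.2,0.82,0.38,0,0],[0.2,0.82,0.38,0,0],[0.2,0,0,0,0],[0.2,0,0,0,0]]}'
python3 - <<'E'
from h import *
caps(); plan(.5007,.2997,.132,118)
E
```

```text
clock: 11.75
tcp_pos: [0.4979, 0.299, 0.2841]
orientation: [-0.0, 0.514, 0.858, -0.001]
wrist_force: [-0.0, 0.2, 0.1]
finger_gap: 0.0512
grip_force: 0.0
blue [322. 229.] 990 [0.4994 0.3003 0.079 ]
orange [223. 223.] 1056 [0.4256 0.2662 0.079 ]
orange [271. 272.] 939 [0.4794 0.2462 0.079 ]
pos [0.4982 0.2986 0.2844] psi 118.0 units x -0.01 y 0.07 z 3.81 clock 11.8 gap 0.0515 tilt [-0.    -0.002 -1.   ]
```

```bash
python3 -m handwheel '{"deltas": [[0.2,0.01,0.06,0.7,0],[0.2,0,0,0.9,0],[0.2,0,0,0.9,0],[0.2,0,0,0.8,0],[0.2,0,0,0.5,0],[0.2,0,0,0,0],[-1,0,0,0,0],[-1,0,0,0,0],[-1,0,0,0,0],[-1,0,0,0,0],[-1,0,0,-0.3,0],[-1,0,0,-0.8,0],[-1,0,0,-0.9,0],[-1,0,0,-0.9,0],[-1,0,0,-0.9,0],[-1,0,0,0,0]]}' 40
python3 - <<'E'
from h import *
held(.235); plan(.5564,-.0326,.29,118)
E
```

```text
clock: 13.8
tcp_pos: [0.5015, 0.3015, 0.2889]
orientation: [0.002, 0.514, 0.858, 0.003]
wrist_force: [-0.3, 0.5, -0.1]
finger_gap: 0.0287
grip_force: 39.7
z pct [0.2265 0.2341 0.235  0.2355]
cap centre [0.5018 0.3034 0.235 ] n 3835 enc [0.5017 0.3035 0.235 ] minus tcp [ 0.001   0.0022 -0.0518]
pos [0.5008 0.3012 0.2868] psi 118.1 units x -8.02 y -2.69 z -0.08 clock 13.85 gap 0.0286 tilt [-0.     0.003 -1.   ]
```

```bash
python3 -m handwheel '{"deltas": [[-1,-0.6,-0.2,0,0],[-1,-0.9,-0.3,0,0],[-1,-0.9,-0.3,0,0],[-1,-0.9,-0.3,0,0],[-1,-0.9,-0.3,0,0],[-1,-0.9,-0.3,0,0],[-1,-0.9,-0.3,0,0],[-1,-0.9,-0.3,0,0],[-1,-0.9,-0.3,0,0],[-1,-0.2,-0.09,0,0],[-1,0,0,0,0],[-1,0,0,0,0]]}'
python3 - <<'E'
from h import *
held(.23); plan(.556,-.033,.165,118)
E
```

```text
clock: 15.35
tcp_pos: [0.5556, -0.0311, 0.2847]
orientation: [-0.001, 0.514, 0.858, -0.0]
wrist_force: [-0.3, 1.2, -0.6]
finger_gap: 0.0282
grip_force: 39.7
z pct [0.2215 0.2299 0.2308 0.2313]
cap centre [ 0.5555 -0.0293  0.2308] n 3844 enc [ 0.5555 -0.0292  0.2308] minus tcp [-0.0002  0.0017 -0.0541]
pos [ 0.5557 -0.031   0.2848] psi 118.2 units x -0.05 y -0.02 z 3.00 clock 15.4 gap 0.0286 tilt [ 0.001 -0.    -1.   ]
```

```bash
python3 -m handwheel '{"deltas": [[-1,-0.05,-0.03,0.6,0],[-1,0,0,0.7,0],[-1,0,0,0.4,0],[-1,0,0,0.3,0],[-1,0,0,0.3,0],[-1,0,0,0.3,0],[-1,0,0,0.2,0],[-1,0,0,0.14,0],[-1,0,0,0,0]]}'
python3 - <<'E'
from h import *
held(.112); plan(.556,-.033,.165,118)
E
```

```text
clock: 16.52
tcp_pos: [0.5558, -0.0345, 0.1672]
orientation: [-0.0, 0.515, 0.857, -0.0]
wrist_force: [0.4, 0.8, -0.3]
finger_gap: 0.0287
grip_force: 39.7
z pct [0.108  0.112  0.113  0.1136]
cap centre [0.5257 0.0205 0.113 ] n 10585 enc [0.5302 0.0128 0.113 ] minus tcp [-0.0302  0.055  -0.0544]
pos [ 0.5559 -0.0345  0.1674] psi 118.1 units x 0.03 y 0.02 z 0.06 clock 16.575 gap 0.0285 tilt [ 0. -0. -1.]
```

```bash
python3 -m handwheel '{"deltas": [[-1,0,0,0.03,0],[0.1,0,0,0,0],[0.1,0,0,0,0],[0.1,0,0,0,0],[0.1,0,0,-0.3,0],[0.1,0,0,-0.9,0],[0.1,0,0,-0.9,0],[0.1,0,0,-0.9,0],[0.2,0,0,0,-1],[0.2,0,0,0,-1],[0.2,0,0,0,-1],[0.2,0,0,0,-1],[0.2,0,0,0,-1],[0.2,0,0,0,-1],[0.2,0,0,0,-1],[0.2,0,0,0,-1],[0.2,0,0,0,-1],[0.2,0,0,0,0]]}'
python3 - <<'E'
from h import *
plan(.4805,.2455,.132,208)
E
```

```text
clock: 18.82
tcp_pos: [0.556, -0.0345, 0.2871]
orientation: [0.0, -0.242, 0.97, -0.0]
wrist_force: [-0.1, 0.6, -0.1]
finger_gap: 0.0513
grip_force: 0.0
pos [ 0.556  -0.0345  0.2871] psi -152.0 units x -1.62 y 7.07 z 3.88 clock 18.825 gap 0.0513 tilt [-0.001 -0.001 -1.   ]
```

```bash
python3 -m handwheel '{"deltas": [[0.2,-0.2,0.88,0,0],[0.2,-0.2,0.88,0,0],[0.2,-0.2,0.88,0,0],[0.2,-0.2,0.88,0,0],[0.2,-0.2,0.88,0,0],[0.2,-0.2,0.88,0,0],[0.2,-0.2,0.88,0,0],[0.2,-0.2,0.88,0,0],[0.2,0,0,0,0],[0.2,0,0,0,0]]}'
python3 - <<'E'
from h import *
caps(); plan(.4805,.2455,.132,208)
E
```

```text
clock: 20.08
tcp_pos: [0.4799, 0.244, 0.2866]
orientation: [0.0, -0.242, 0.97, -0.0]
wrist_force: [-0.8, -0.4, 0.4]
finger_gap: 0.0514
grip_force: 0.0
orange [375. 181.] 1126 [0.425 0.264 0.079]
orange [321. 227.] 1002 [0.4787 0.2439 0.079 ]
pos [0.4801 0.2436 0.2865] psi -152.0 units x -0.03 y 0.04 z 3.86 clock 20.125 gap 0.0512 tilt [-0. -0. -1.]
```

```bash
python3 -m handwheel '{"deltas": [[0.2,0,0.01,0.7,0],[0.2,0,0,0.9,0],[0.2,0,0,0.9,0],[0.2,0,0,0.8,0],[0.2,0,0,0.56,0],[0.2,0,0,0,0],[-1,0,0,0,0],[-1,0,0,0,0],[-1,0,0,0,0],[-1,0,0,0,0],[-1,0,0,-0.3,0],[-1,0,0,-0.8,0],[-1,0,0,-0.9,0],[-1,0,0,-0.9,0],[-1,0,0,-0.9,0],[-1,0,0,0,0]]}' 40
python3 - <<'E'
from h import *
held(.235); plan(.5743,.0300,.29,208)
E
```

```text
clock: 22.12
tcp_pos: [0.4807, 0.2451, 0.2875]
orientation: [0.003, -0.243, 0.97, 0.0]
wrist_force: [0.0, 0.0, -0.8]
finger_gap: 0.0288
grip_force: 39.6
z pct [0.2265 0.2339 0.2348 0.2353]
cap centre [0.4786 0.2434 0.2348] n 3981 enc [0.4787 0.2433 0.2348] minus tcp [-0.0014 -0.0015 -0.0507]
pos [0.48   0.2448 0.2855] psi -151.9 units x 0.44 y -5.85 z -0.11 clock 22.175 gap 0.0289 tilt [-0.003 -0.    -1.   ]
```

```bash
python3 -m handwheel '{"deltas": [[-1,0.05,-0.5,0,0],[-1,0.05,-0.8,0,0],[-1,0.05,-0.8,0,0],[-1,0.05,-0.8,0,0],[-1,0.06,-0.8,0,0],[-1,0.06,-0.8,0,0],[-1,0.06,-0.8,0,0],[-1,0.06,-0.55,0,0],[-1,0,0,0,0],[-1,0,0,0,0]]}'
python3 - <<'E'
from h import *
c=cam('wrist','w3.png'); P=cloud(c); Z=P[...,2]
D=np.hypot(P[...,0]-.5345,P[...,1]-.008)
hole=((D<.066)&(D>.026)&(Z<.078)).astype(np.uint8)
n,l,s,ce=cv2.connectedComponentsWithStats(hole)
for i in range(1,n):
    if s[i,4]>100: print('bore',ce[i].round(1),s[i],onz(c,*ce[i],.086).round(4))
print(c['origin'])
held(.23); plan(.5743,.0300,.165,208)
E
```

```text
clock: 23.42
tcp_pos: [0.5737, 0.0303, 0.2834]
orientation: [-0.001, -0.243, 0.97, 0.0]
wrist_force: [0.5, 0.3, 0.2]
finger_gap: 0.0286
grip_force: 39.7
bore [317.5 110. ] [ 298   89   40   43 1340] [ 0.4936 -0.0144  0.086 ]
bore [272.9 175.1] [265 156  13  36 120] [ 0.5509 -0.0225  0.086 ]
bore [317.7 229.8] [300 214  36  33 941] [0.573  0.0281 0.086 ]
[ 0.50935719 -0.00500079  0.35343018]
z pct [0.2217 0.23   0.2309 0.2314]
cap centre [0.5713 0.0287 0.2309] n 3982 enc [0.5706 0.0285 0.2309] minus tcp [-0.0025 -0.0019 -0.0529]
pos [0.5738 0.0307 0.2838] psi -151.9 units x -0.00 y -0.02 z 2.97 clock 23.525 gap 0.0281 tilt [ 0.  0. -1.]
```

View pics/w3.png

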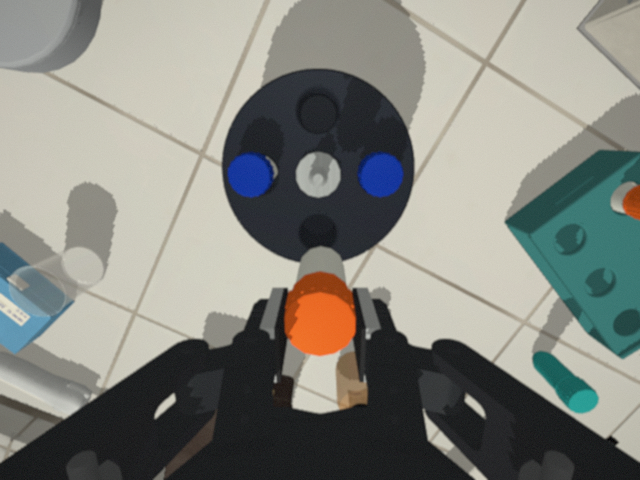

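Both blue tubes are seated across from each other at (250,175) and (381,175). The orange tube is held above bore A at (318,230), and bore C at (318,110) is empty.

```bash
python3 -m handwheel '{"deltas": [[-1,-0.065,-0.035,0.6,0],[-1,0,0,0.7,0],[-1,0,0,0.4,0],[-1,0,0,0.3,0],[-1,0,0,0.3,0],[-1,0,0,0.3,0],[-1,0,0,0.2,0],[-1,0,0,0.13,0],[-1,0,0,0,0]]}'
python3 - <<'E'
from h import *
held(.112); plan(.5753,.0297,.165,208)
E
```

```text
clock: 24.65
tcp_pos: [0.5771, 0.0297, 0.1664]
orientation: [-0.0, -0.243, 0.97, 0.0]
wrist_force: [-0.1, -0.1, 0.2]
finger_gap: 0.0286
grip_force: 39.7
z pct [0.1049 0.1119 0.1132 0.1138]
cap centre [0.5431 0.0104 0.1132] n 14399 enc [0.5312 0.0038 0.1132] minus tcp [-0.0342 -0.0193 -0.0536]
pos [0.5773 0.0297 0.1668] psi -151.9 units x 0.04 y 0.02 z 0.04 clock 24.7 gap 0.0289 tilt [-0. -0. -1.]
```

Down without contact force. Now I release and go for orange_2.

```bash
python3 -m handwheel '{"deltas": [[-1,0,0,0.03,0],[0.1,0,0,0,0],[0.1,0,0,0,0],[0.1,0,0,0,0],[0.1,0,0,-0.3,0],[0.1,0,0,-0.9,0],[0.1,0,0,-0.9,0],[0.1,0,0,-0.9,0],[0.2,0,0,0,0]]}'
python3 - <<'E'
from h import *
plan(.426,.2645,.29,208)
E
```

```text
clock: 25.82
tcp_pos: [0.5788, 0.0296, 0.2899]
orientation: [0.004, -0.243, 0.97, -0.001]
wrist_force: [0.3, -0.2, 0.0]
finger_gap: 0.0511
grip_force: 0.0
pos [0.5788 0.0296 0.2899] psi -151.9 units x 0.62 y 6.98 z -0.00 clock 25.825 gap 0.0511 tilt [-0.006 -0.004 -1.   ]
```

```bash
python3 -m handwheel '{"deltas": [[0.2,0.08,0.87,0,0],[0.2,0.08,0.87,0,0],[0.2,0.08,0.87,0,0],[0.2,0.08,0.87,0,0],[0.2,0.08,0.87,0,0],[0.2,0.08,0.87,0,0],[0.2,0.08,0.87,0,0],[0.2,0.08,0.87,0,0],[0.2,0,0,0,0],[0.2,0,0,0,0]]}'
python3 - <<'E'
from h import *
caps(); plan(.426,.2645,.132,208)
E
```

```text
clock: 27.08
tcp_pos: [0.4235, 0.2631, 0.2852]
orientation: [-0.0, -0.243, 0.97, -0.0]
wrist_force: [-0.0, -0.8, -0.0]
finger_gap: 0.0512
grip_force: 0.0
orange [321. 230.] 1010 [0.4243 0.2643 0.079 ]
pos [0.4238 0.2628 0.2853] psi -151.9 units x -0.07 y 0.01 z 3.83 clock 27.125 gap 0.0511 tilt [ 0. -0. -1.]
```

```bash
python3 -m handwheel '{"deltas": [[0.2,-0.07,0.01,0.7,0],[0.2,0,0,0.9,0],[0.2,0,0,0.9,0],[0.2,0,0,0.8,0],[0.2,0,0,0.53,0],[0.2,0,0,0,0],[-1,0,0,0,0],[-1,0,0,0,0],[-1,0,0,0,0],[-1,0,0,0,0],[-1,0,0,-0.3,0],[-1,0,0,-0.8,0],[-1,0,0,-0.9,0],[-1,0,0,-0.9,0],[-1,0,0,-0.9,0],[-1,0,0,0,0]]}' 40
python3 - <<'E'
from h import *
held(.235); plan(.4941,-.0137,.29,208)
E
```

```text
clock: 29.12
tcp_pos: [0.4269, 0.2656, 0.2877]
orientation: [0.003, -0.243, 0.97, 0.0]
wrist_force: [-0.3, 0.1, -1.3]
finger_gap: 0.0286
grip_force: 39.6
z pct [0.2266 0.234  0.2348 0.2353]
cap centre [0.4243 0.2637 0.2348] n 3981 enc [0.4241 0.2635 0.2348] minus tcp [-0.0019 -0.0016 -0.051 ]
pos [0.4262 0.2653 0.2858] psi -151.9 units x 1.78 y -6.96 z -0.10 clock 29.175 gap 0.0286 tilt [-0.003 -0.    -1.   ]
```

```bash
python3 -m handwheel '{"deltas": [[-1,0.15,-0.5,0,0],[-1,0.2,-0.87,0,0],[-1,0.2,-0.87,0,0],[-1,0.2,-0.87,0,0],[-1,0.2,-0.87,0,0],[-1,0.2,-0.87,0,0],[-1,0.2,-0.87,0,0],[-1,0.2,-0.87,0,0],[-1,0.17,-0.37,0,0],[-1,0,0,0,0],[-1,0,0,0,0]]}'
python3 - <<'E'
from h import *
held(.23); plan(.4956,-.0135,.165,208)
c=cam('top'); im=c['frame'];cv2.imwrite('pics/t2.png',cv2.resize(im[180:310,140:500],None,fx=2.2,fy=2.2)[:,:,::-1])
E
```

```text
clock: 30.55
tcp_pos: [0.4956, -0.0122, 0.2839]
orientation: [-0.0, -0.243, 0.97, 0.0]
wrist_force: [-0.8, 0.4, 0.3]
finger_gap: 0.0283
grip_force: 39.7
z pct [0.2213 0.2302 0.231  0.2315]
cap centre [ 0.4927 -0.0143  0.231 ] n 3999 enc [ 0.4883 -0.0169  0.231 ] minus tcp [-0.0031 -0.0023 -0.0531]
pos [ 0.4958 -0.012   0.2841] psi -151.9 units x 0.02 y -0.03 z 2.98 clock 30.6 gap 0.0283 tilt [ 0.     0.001 -1.   ]
```

```bash
python3 -m handwheel '{"deltas": [[-1,0,-0.02,0.6,0],[-1,0,0,0.7,0],[-1,0,0,0.4,0],[-1,0,0,0.3,0],[-1,0,0,0.3,0],[-1,0,0,0.3,0],[-1,0,0,0.2,0],[-1,0,0,0.14,0],[-1,0,0,0,0]]}'
python3 - <<'E'
from h import *
held(.112); plan(.4956,-.0135,.165,208)
E
```

```text
clock: 31.78
tcp_pos: [0.4964, -0.0138, 0.1664]
orientation: [-0.0, -0.243, 0.97, 0.0]
wrist_force: [1.0, 0.1, 0.3]
finger_gap: 0.0285
grip_force: 39.7
z pct [0.1039 0.1126 0.1135 0.1139]
cap centre [ 0.496  -0.0146  0.1135] n 4268 enc [0.5296 0.0033 0.1135] minus tcp [-0.0006 -0.0008 -0.0532]
pos [ 0.4966 -0.0138  0.1667] psi -151.9 units x 0.02 y 0.02 z 0.04 clock 31.825 gap 0.0284 tilt [ 0. -0. -1.]
```

```bash
python3 -m handwheel '{"deltas": [[-1,0,0,0.03,0],[0.1,0,0,0,0],[0.1,0,0,0,0],[0.1,0,0,0,0],[0.1,0,0,-0.3,0],[0.1,0,0,-0.9,0],[0.1,0,0,-0.9,0],[0.1,0,0,-0.9,0],[0.2,0,0,0,0]]}'
python3 - <<'E'
from h import *
plan(.5215,-.2954,.29,208)
E
```

```text
clock: 32.95
tcp_pos: [0.4982, -0.014, 0.2894]
orientation: [0.003, -0.243, 0.97, -0.002]
wrist_force: [-0.1, 0.1, 1.1]
finger_gap: 0.0512
grip_force: 0.0
pos [ 0.4982 -0.014   0.2894] psi -151.9 units x 2.79 y -6.49 z -0.01 clock 32.95 gap 0.0512 tilt [-0.005 -0.004 -1.   ]
```

```bash
python3 -m handwheel '{"deltas": [[0.2,0.35,-0.81,0,0],[0.2,0.35,-0.81,0,0],[0.2,0.35,-0.81,0,0],[0.2,0.35,-0.81,0,0],[0.2,0.35,-0.81,0,0],[0.2,0.35,-0.81,0,0],[0.2,0.35,-0.81,0,0],[0.2,0.35,-0.81,0,0],[0.2,0,0,0,0],[0.2,0,0,0,0]]}'
python3 - <<'E'
from h import *
c=cam('wrist'); P=cloud(c); Z=P[...,2]
D=np.hypot(P[...,0]-.5215,P[...,1]+.2954)
for nm,lo,hi,r,z in(('knob',.058,.07,.03,.064),('plate',.03,.042,.09,.036)):
    k=((Z>lo)&(Z<hi)&(D<r)).astype(np.uint8); cn=max(cv2.findContours(k,0,1)[0],key=cv2.contourArea); M=cv2.moments(cn)
    (u,v),rr=cv2.minEnclosingCircle(cn); print(nm,rr,onz(c,M['m10']/M['m00'],M['m01']/M['m00'],z).round(4),onz(c,u,v,z).round(4))
c=cam('top'); im=c['frame'];cv2.imwrite('pics/t3.png',cv2.resize(im[190:310,150:400],None,fx=3,fy=3,interpolation=3)[:,:,::-1])
P=cloud(c);hsv=cv2.cvtColor(im,cv2.COLOR_RGB2HSV)
m=(cv2.inRange(hsv,np.array((110,120,20)),np.array((130,255,255)))|cv2.inRange(hsv,np.array((3,140,60)),np.array((18,255,255))))
k=np.zeros_like(m);k[200:290,290:380]=m[200:290,290:380]
n,l,s,ce=cv2.connectedComponentsWithStats(k)
for i in range(1,n):
    if s[i,4]>40: print(ce[i].round(1),np.nanpercentile(P[...,2][l==i],[50,90]).round(4),onz(c,*ce[i],.112).round(4))
plan(.5215,-.2954,.112,208)
E
```

```text
clock: 34.2
tcp_pos: [0.5194, -0.2946, 0.2849]
orientation: [-0.0, -0.242, 0.97, 0.001]
wrist_force: [0.2, -0.5, 0.5]
finger_gap: 0.0514
grip_force: 0.0
knob 16.7723445892334 [ 0.518  -0.2973  0.064 ] [ 0.5179 -0.2973  0.064 ]
plate 76.3748779296875 [ 0.5143 -0.2992  0.036 ] [ 0.5143 -0.2992  0.036 ]
[324.5 224.7] [0.1114 0.1139] [0.5767 0.0295 0.112 ]
[355.2 233.9] [0.1116 0.1141] [ 0.5554 -0.0354  0.112 ]
[318.1 254.9] [0.1118 0.114 ] [0.5125 0.0449 0.112 ]
[345.9 261.8] [0.112  0.1142] [ 0.4964 -0.0139  0.112 ]
pos [ 0.5196 -0.2941  0.2854] psi -151.9 units x -0.03 y -0.05 z 4.33 clock 34.3 gap 0.0514 tilt [ 0.     0.001 -1.   ]
```

View pics/t3.png

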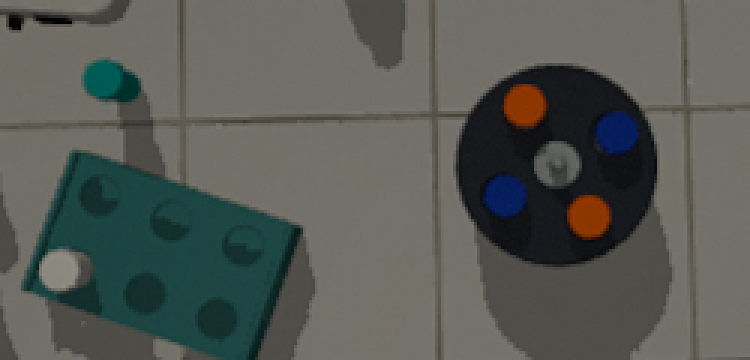

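All four tubes are seated: orange at (525,105) and (589,217), blue at (617,132) and (504,195), with twins opposite. White is still in the rack at (63,269). Now for the lid.

```bash
python3 -m handwheel '{"deltas": [[0.2,0,-0.05,0.7,0],[0.2,0,0,0.9,0],[0.2,0,0,0.9,0],[0.2,0,0,0.9,0],[0.2,0,0,0.6,0],[0.2,0,0,0.3,0],[0.2,0,0,0,0],[0.2,0,0,0,0],[-1,0,0,0,0],[-1,0,0,0,0],[-1,0,0,0,0],[-1,0,0,0,0]]}' 70
python3 -m handwheel '{"deltas": [[-1,0,0,-0.2,0],[-1,0,0,-0.6,0],[-1,0,0,-0.9,0],[-1,0,0,-0.9,0],[-1,0,0,-0.9,0],[-1,0,0,-0.5,0],[-1,0,0,0,0],[-1,0,0,0,0]]}'
python3 - <<'E'
from h import *
c=cam('wrist','w4.png');P=cloud(c); Z=P[...,2]; s=status.get_state(); t=s['tcp_pos']
D=np.hypot(P[...,0]-t[0],P[...,1]-t[1])
zz=Z[(D<.08)&(D>.03)&(Z>.14)&(Z<t[2]-.06)]; print(np.percentile(zz,[5,50,95]).round(4))
plan(.535,.008,.29,208)
E
```

```text
clock: 35.8
tcp_pos: [0.5213, -0.2973, 0.115]
orientation: [0.001, -0.243, 0.97, -0.001]
wrist_force: [-0.9, 1.8, 5.8]
finger_gap: 0.0256
grip_force: 68.7
clock: 36.8
tcp_pos: [0.5203, -0.2966, 0.2724]
orientation: [-0.001, -0.243, 0.97, 0.001]
wrist_force: [-0.1, -0.0, -3.1]
finger_gap: 0.0257
grip_force: 69.0
[0.192  0.1932 0.1943]
pos [ 0.5201 -0.2965  0.272 ] psi -151.9 units x -3.90 y 6.55 z -0.45 clock 36.85 gap 0.0256 tilt [ 0.001  0.002 -1.   ]
```

View pics/w4.png

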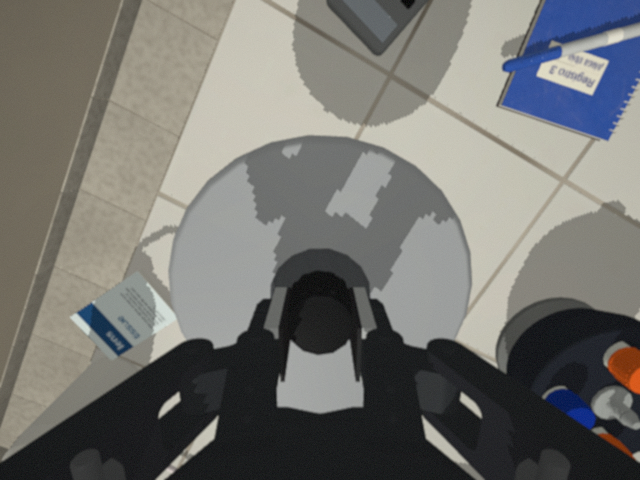

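The lid hangs level from the knob, which shows between the pads at (320,310). Moving it over the rotor.

```bash
python3 -m handwheel '{"deltas": [[-1,-0.2,0.35,0,0],[-1,-0.4,0.65,0,0],[-1,-0.5,0.85,0,0],[-1,-0.5,0.85,0,0],[-1,-0.5,0.85,0,0],[-1,-0.5,0.85,0,0],[-1,-0.5,0.85,0,0],[-1,-0.4,0.7,0,0],[-1,-0.3,0.4,0,0],[-1,-0.1,0.2,0,0],[-1,0,0,0,0],[-1,0,0,0,0]]}'
cat >> h.py <<'E'
from scipy.optimize import least_squares
def lid(n,zp):
    c=cam(n); P=cloud(c); Z=P[...,2]; t=status.get_state()['tcp_pos']
    m=((abs(Z-zp)<.006)&(np.hypot(P[...,0]-t[0],P[...,1]-t[1])<.085)).astype(np.uint8)
    m=cv2.morphologyEx(m,cv2.MORPH_OPEN,np.ones((3,3),np.uint8))
    e=m&~cv2.erode(m,np.ones((3,3),np.uint8)); ys,xs=np.nonzero(e); 
    Q=np.array([onz(c,u,v,zp)[:2] for u,v in zip(xs,ys)])
    Q=Q[np.hypot(*(Q-t[:2]).T)>.064]
    r=least_squares(lambda q:np.hypot(*(Q-q[:2]).T)-q[2],[t[0],t[1],.073],loss='soft_l1',f_scale=.001).x
    print(n,'lid centre',r.round(4),len(Q),'zmed',np.nanmedian(Z[m>0]).round(4),'minus tcp',(r[:2]-t[:2]).round(4))
E
python3 - <<'E'
from h import *
lid('wrist',.193); lid('top',.193)
plan(.535,.008,.201,208)
E
```

```text
clock: 38.35
tcp_pos: [0.5348, 0.0072, 0.2733]
orientation: [-0.0, -0.242, 0.97, -0.0]
wrist_force: [0.8, -0.5, -1.2]
finger_gap: 0.0259
grip_force: 69.1
wrist lid centre [0.5323 0.0053 0.0703] 1235 zmed 0.1942 minus tcp [-0.0027 -0.0017]Traceback (most recent call last):
  File "<stdin>", line 2, in <module>
  File "h.py", line 54, in lid
    Q=Q[np.hypot(*(Q-t[:2]).T)>.064]
                   ~^~~~~~
ValueError: operands could not be broadcast together with shapes (0,) (2,)
```

```bash
python3 -m handwheel '{"deltas": [[-1,-0.045,0.025,0.3,0],[-1,0,0,0.4,0],[-1,0,0,0.3,0],[-1,0,0,0.2,0],[-1,0,0,0.15,0],[-1,0,0,0.1,0],[-1,0,0,0.1,0],[-1,0,0,0,0]]}'
python3 - <<'E'
from h import *
lid('wrist',.131)
plan(.5355,.008,.201,208)
E
```

```text
clock: 39.45
tcp_pos: [0.5361, 0.0094, 0.2114]
orientation: [-0.0, -0.243, 0.97, -0.0]
wrist_force: [-0.3, 0.4, -0.5]
finger_gap: 0.0254
grip_force: 69.1
wrist lid centre [0.5334 0.0075 0.0705] 1090 zmed 0.1323 minus tcp [-0.0028 -0.0019]
pos [0.5362 0.0094 0.2116] psi -151.9 units x 0.03 y -0.02 z 0.26 clock 39.5 gap 0.0258 tilt [-0. -0. -1.]
```

No side force, and the boss is already over the spindle. Lowering the last 10 mm.

```bash
python3 -m handwheel '{"deltas": [[-1,0,0,0.08,0],[-1,0,0,0.06,0],[-1,0,0,0.06,0],[-1,0,0,0.04,0],[-1,0,0,0,0],[-1,0,0,0,0]]}'
python3 - <<'E'
from h import *
lid('wrist',.123)
plan(.5355,.008,.201,208)
E
```

```text
clock: 40.25
tcp_pos: [0.5362, 0.0094, 0.2019]
orientation: [0.0, -0.243, 0.97, -0.0]
wrist_force: [1.0, 0.0, -1.8]
finger_gap: 0.0257
grip_force: 69.1
wrist lid centre [0.5329 0.0072 0.0697] 1181 zmed 0.1228 minus tcp [-0.0033 -0.0022]
pos [0.5362 0.0094 0.202 ] psi -151.9 units x 0.03 y -0.02 z 0.02 clock 40.3 gap 0.0257 tilt [-0. -0. -1.]
```

```bash
python3 -m handwheel '{"deltas": [[-1,0,0,0.02,0],[-1,0,0,0.01,0],[-1,0,0,0,0],[0.2,0,0,0,0],[0.2,0,0,0,0],[0.2,0,0,0,0],[0.2,0,0,-0.3,0],[0.2,0,0,-0.8,0],[0.2,0,0,-0.9,0],[0.2,0,0,-0.9,0],[0.2,0.9,0,0,0],[0.2,0.9,0,0,0],[0.2,0.9,0,0,0],[0.2,0,0,0,0],[0.2,0,0,0,0]]}'
python3 - <<'E'
from h import *
print(status.get_state()['tcp_pos'],status.get_state()['wrist_force'])
for n in('top','wrist'):
    c=cam(n); P=cloud(c); Z=P[...,2]; D=np.hypot(P[...,0]-.535,P[...,1]-.008)
    m=(D<.09)&(Z>.115)&(Z<.13); zz=Z[m]; A=np.column_stack([P[m][:,:2],np.ones(m.sum())]); co=np.linalg.lstsq(A,zz,rcond=None)[0]
    k=((D<.09)&(Z>.115)).astype(np.uint8); ys,xs=np.nonzero((D<.03)&(Z>.143)&(Z<.156))
    print(n,np.median(zz).round(4),'slope',co[:2].round(4),'knob',onz(c,xs.mean(),ys.mean(),.15).round(4) if len(xs) else None,len(xs))
    cn=max(cv2.findContours(k,0,1)[0],key=cv2.contourArea);(u,v),r=cv2.minEnclosingCircle(cn);print('disc',onz(c,u,v,.122).round(4),r)
    if n=='top':
        cv2.imwrite('pics/t4.png',cv2.resize(c['frame'][130:330,110:500],None,fx=2,fy=2)[:,:,::-1])
E
```

```text
clock: 42.18
tcp_pos: [0.4415, -0.0415, 0.3176]
orientation: [0.001, -0.242, 0.97, -0.0]
wrist_force: [0.1, -0.3, 0.3]
finger_gap: 0.0513
grip_force: 0.0
[ 0.44146659 -0.04152106  0.31755213] [ 0.09263423 -0.28704643  0.34761268]
top 0.122 slope [ 0.0011 -0.0011] knob [0.5366 0.0092 0.15  ] 146
disc [ 0.503  -0.0644  0.122 ] 72.45008087158203
wrist 0.1217 slope [0.0017 0.003 ] knob [0.5318 0.0067 0.15  ] 917
disc [0.5296 0.0052 0.122 ] 77.62258911132812
```

View pics/t4.png

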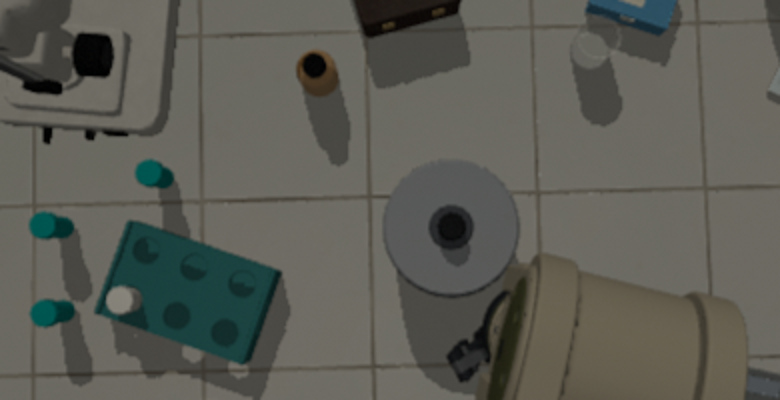

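The lid lies flat on the rotor with its knob at (452,227): plate top at 122 mm and about 1.6 mm off centre. The white tube, beaker and bottle are in place, and the gripper is clear.

```bash
python3 -c "
from workcell import hand_in; print(hand_in())"
```

```text
the job is handed in; nothing more can be done
None
```

I loaded all four coloured tubes in the bores with twins opposite, set the lid flat over the spindle (about 1.6 mm off centre by the top camera), left the white-capped tube in the rack and handed the job in at about 42 s; hand-in returned no verdict.

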